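# Set two model wheels at the head of the roll-down ramp

### The arm

A 6-joint arm with a two-finger parallel gripper is mounted at the origin on the work surface. World frame = base frame: x ahead of the robot, y to its left, z up, the work surface at z = 0. Lengths are in m, angles in degrees, forces in N, time in s.
With the tool pointing down it reaches from about 0.25 to 0.725 m from the base axis. Payload 9.7 kg.
Tool frame: the origin (TCP) lies midway between the tips of the shut fingers; the grasp point (between the pads) lies 19 mm behind it; z points along the fingers, y is the line along which they close (so a half turn about z gives the same grasp; the last joint's range is limited). The gripper opens to 85 mm and grips with 20 to 120 N. Pads are 22 mm wide; open, the fingers measure 114 mm over their backs; the gripper's body (76 mm by 85 mm) begins 54 mm behind the grasp point. The pads swing forward as they close: fully open they stand 13 mm farther back than shut.
Start: joints at [76.719, 4.979, 10.078, 95.1, 0, 90], TCP at [0.126, 0.535, 0.231] pointing down, gripper open.
Joint ranges: [-179.16, 179.16], [-48.56, 103.87], [-65.8, 70.77], [-126.05, 130.52], [-82.76, 87.17], [-180, 180]. Speed limits (degrees/s): [127.2, 127.2, 147.25, 180, 180, 180].

### API

Orientations are given as [roll, pitch, yaw] about the fixed x, y, z axes, in that order (R = Rz(yaw) Ry(pitch) Rx(roll)).
In Python, from workcell import bot gives the robot as it stands. The module is installed in compiled form; this text tells all that it offers.
- The arm moves only by the tool send_rows, never from a script. Its argument "moves" is one flat list of numbers, 7 for each row, row after row: the shift along the world's x, y, z normalised to -1 to 1, where 1 is 0.025 m, then the turn, a rotation vector about the world's x, y, z normalised to -1 to 1, where 1 is 0.15 rad, then the closure, from -1 (fully open) to 1 (shut), so that 0 is half open. A call has 1 to 8 rows; each row shifts and turns the commanded pose from where the row before left it; what a row does not reach is not made up. A row lasts 1/8 s, in which the tool goes at most 62.5 mm and 10.7 degrees, less where a joint would pass 70% of its speed; a pose out of reach is approached as far as the arm can. A call with a number of a shift or a turn outside -1 to 1 is refused whole. A call with a gripper value outside its range is refused whole. The fingers move at their own pace and stop on an object; "squeeze" is the grip in N (left out, the last holds). Time passes only in rows, so rows that do not move let the fingers close. It gives the time, the measured TCP pose, the force, the opening and the grip force at its end, in the units of the state.
- bot.get_obs(): the state, without advancing time (a new reading comes with each control period).
- bot.camera(name): name is "scene" or "side" or "wrist"; returns a dict with "color" (384x512x3 uint8, red, green, blue), "camera_matrix" (3x3 intrinsics, pixels), "R" (3x3) and "t" (3): a world point X has camera coordinates R X + t. Camera axes: x right, y down, z forward; pixel columns grow to the right and rows downward; lengths in m; the calibration is good to about 2 mm. A picture is of the moment at which its call begins. There is no depth.
- bot.job_done(): hands the job in; it is judged then, once.
Trained networks look in the newest picture that a camera, given by its name, has taken for a name from the list of things; names that differ only in an ending like _2 or _b are one class to them, and where a whole thing is asked for, a point or a joint stands for the part that bears it (a point fixed in the world has none). Each returns a list of dicts, best first, with "p" (0 to 1); they miss things now and then, are a little off and sometimes report something else, mostly with a low value. They report only what shows in the picture. A call takes as long as a camera call. They do not tell look-alikes from the thing itself.
- bot.boxes_of(camera, query): "extent" ([left, top, right, bottom] in pixels, round what is visible of it).
- bot.trace(camera, query): "region" (384x512 bool, what is visible of it) and "extent" ([left, top, right, bottom] in pixels, round what is visible of it).
- bot.landmark_of(camera, query): "pixel" ([column, row] in pixels: a listed point, or the origin of a listed thing).
The state is a dict: "time": time; "q": joint angles; "qd": joint speeds; "joint_efforts": joint torques, N m; "ee_pos": TCP position; "tcp_rot": TCP orientation; "wrist_force": force on the tool from outside, world axes, zero at the start; "torque": the same for the moment, N m; "opening": finger opening in m; "grasp_force": force on a finger pad.
Only numpy, scipy, OpenCV 4.12 (cv2) and the standard library are available. Lean on these libraries where they do the work, as an engineer would, in place of code of your own. Each camera call takes 0.05 s, during which the arm holds its last target. There are 200 camera calls.

### The job

Set up the ramp for the next roll-down run: with the fingers, roll each of the two model wheels along its own gutter and up the slope to the stop at the head, far enough that the sprung catch in the gutter floor comes up behind it and the wheel stays up there when you let go. Either wheel may go first; only push them (do not grip or lift them, or jam them hard against the stop), and leave the other things on the desk where they are.

Things in the scene. Friction and masses are not known exactly. Their poses are not given: they have to be found in the camera images.
- ramp: two-lane ramp on a 470 x 176 mm plywood board; origin under the board's centre on the desk, z up, x level along the gutters, uphill. Two aluminium gutters (30 mm wide inside, walls 14 mm high, 2 mm thick), centre lines at y = +40 and -40 mm: level, floor at z = 30 mm, from a 36 mm high rubber buffer at x = -205 mm to x = -35 mm, then rising at 12 degrees for 240 mm to the rubber-faced head stop
- slope (a point): the foot of the slope, at gutter floor level midway between the gutters (x = -35, y = 0, z = 30 mm of the ramp). Its x axis points up the slope along the gutters, y is the ramp's y, z is square to the slope; the sloping gutter floors lie at z = 0, the face of the head stop (40 mm high) at x = 240 mm
- head_1 (a point): where the centre of a wheel is when it touches the head stop of the gutter at y = +40 mm of the ramp: 208 mm up the slope from the foot, 32 mm above the sloping floor
- head_2 (a point): the same for the gutter at y = -40 mm of the ramp
- catch_1 (a joint): sprung brass tongue in the floor of the gutter at y = +40 mm, rad: 0 up, 0.15 pressed flush. 40 x 16 mm, rising uphill to a free edge 6 mm above the floor, 178 mm up from the foot of the slope. A wheel pushed uphill rides over it (under 3 N) and then rests against its edge, centre 11 mm short of the head point; it can spring up only once the centre is within 11 mm of the head point
- catch_2 (a joint): the same for the gutter at y = -40 mm of the ramp
- wheel_spoked: model car wheel, five bright spokes, tread of smooth hard black plastic, 64 mm in diameter, 26 mm wide, about 60 g, free to roll. At the start it stands in either gutter on the level part, 50 to 100 mm clear of the buffer, its top 50 mm above the gutter walls. Origin: the wheel's centre; y is the axle, along the ramp's y (x and z turn as it rolls)
- wheel_disc: model car wheel with a plain bright disc and the same tread, 64 mm in diameter, 26 mm wide, about 60 g, standing in the other gutter; origin and axes as for the spoked wheel
- spare_tyre: bystander: loose black tyre, 64 mm in diameter, 26 mm high, lying flat beside the ramp; origin at the centre of its underside
- nut_driver: bystander: hand driver 170 mm long, lying beside the ramp
- tape_roll: bystander: roll of tape, 90 mm in diameter, 19 mm high, lying flat beside the ramp; origin at the centre of its underside
- marker: bystander: marker pen 136 mm long lying beside the ramp on the robot's side
- mug: bystander: mug, 82 mm in diameter, 95 mm high; origin at the centre of its underside
- bulb_box: bystander: cardboard box of a light bulb, 65 x 65 x 145 mm, standing; origin at the centre of its underside
- nut_jar: bystander: small glass jar, 48 mm in diameter, 60 mm high; origin at the centre of its underside
There are look-alikes about, which are no part of the job. Leave any pink or red look-alike of the wheel_spoked alone.

How it is judged (in metres and radians):
At the end, for the whole second after the job is handed in: Both wheels rest at the heads of their gutters, each centre within 16 mm of its head site, upright within 0.15 rad, at rest, with both catches up (joint below 0.04 rad) ((distance between wheel_spoked and head_1 below 0.016 m or distance between wheel_spoked and head_2 below 0.016 m) and (distance between wheel_disc and head_1 below 0.016 m or distance between wheel_disc and head_2 below 0.016 m) and value of joint each of catch_1, catch_2 below 0.04 rad and angle between the y axis of each of wheel_spoked, wheel_disc and the y axis of ramp, either way round below 0.15 rad and linear speed of each of wheel_spoked, wheel_disc below 0.02 m/s); the robot touches nothing.
It fails at once if a wheel is lifted 15 mm or more off its gutter floor ((x of wheel_spoked in the frame of slope above 0 m and z of wheel_spoked in the frame of slope above 0.047 m) or (x of wheel_disc in the frame of slope above 0 m and z of wheel_disc in the frame of slope above 0.047 m) or (x of wheel_spoked in the frame of ramp below -0.035 m and z of wheel_spoked in the frame of ramp above 0.077 m) or (x of wheel_disc in the frame of ramp below -0.035 m and z of wheel_disc in the frame of ramp above 0.077 m)).
It fails at once if a wheel is pinched or rammed: the fingers or arm press on it with more than 35 N (contact force between any of the arm, the fingers and wheel_spoked above 35 N or contact force between any of the arm, the fingers and wheel_disc above 35 N).
It fails at once if another thing on the desk is moved by more than 30 mm or tipped over (distance of any of spare_tyre, nut_driver, tape_roll, marker, mug, bulb_box, nut_jar from where it was at the start of the episode above 0.03 m or angle between any of mug, bulb_box, nut_jar's own z axis and vertical above 0.6 rad).
It also fails if it takes over 58 s, if anything falls off the work surface, if the arm or the gripper's body presses on something with over 40 N, if the wrist force passes 120 N, or if a joint passes its speed limit or range.

## Working session

There is one attempt and no reset: what is moved stays moved. The work goes in short steps, Python scripts to look and compute and a tool call to move; the robot and the scene stay as the last step left them, time stands still between calls to the robot, and variables do not carry over. Pictures are saved under pics/ and viewed, at most 10 in all, crops included, and the job is handed in when it is done.

Besides the shell and the picture viewer there is one more tool, called in YAML: its name, and indented under it one key for each argument. send_rows: Moves the arm, as the interface text tells. Its arguments: {"type":"object","properties":{"moves":{"type":"array"},"squeeze":{"type":"number"}},"required":["moves"]}

```bash
mkdir -p pics; python3 - <<'E'
from workcell import bot
import cv2,numpy as np
o=bot.get_obs(); print(o['time'],o['ee_pos'],o['tcp_rot'],o['opening'])
ims=[]
for c in ['scene','side']:
    d=bot.camera(c); cv2.imwrite(f'pics/{c}0.png',cv2.resize(d['color'][:,:,::-1],(800,600),interpolation=cv2.INTER_CUBIC))
    print(c,np.round(d['camera_matrix'],1).tolist(),np.round(-d['R'].T@d['t'],3))
    for q in ['wheel_spoked','wheel_disc','slope','head_1','head_2','ramp']:
        print(q,[(round(r['p'],2),np.round(r['pixel'],1).tolist()) for r in bot.landmark_of(c,q)[:4]])
E
```

```text
0.0 [0.12630254 0.53506108 0.23057274] [-1.79922776e+02 -1.95926513e-04  1.66717693e+02] 0.08557972973249621
scene [[460.4, 0.0, 257.5], [0.0, 460.4, 188.8], [0.0, 0.0, 1.0]] [ 1.171 -0.505  1.091]
wheel_spoked [(0.93, [196.5, 302.2]), (0.7, [279.6, 277.8]), (0.51, [229.5, 213.9]), (0.21, [78.6, 238.1])]
wheel_disc [(0.55, [203.1, 203.1]), (0.53, [269.2, 138.1])]
slope [(0.74, [227.7, 196.7])]
head_1 [(0.84, [270.8, 139.4]), (0.81, [243.3, 128.1])]
head_2 [(0.84, [270.8, 139.4]), (0.81, [243.3, 128.1])]
ramp [(0.77, [231.4, 195.2])]
side [[376.3, 0.0, 256.5], [0.0, 376.3, 195.0], [0.0, 0.0, 1.0]] [ 0.047 -0.8    0.814]
wheel_spoked [(0.84, [281.4, 217.0]), (0.66, [336.7, 202.6]), (0.63, [191.1, 165.2]), (0.62, [357.6, 249.6])]
wheel_disc [(0.6, [269.1, 228.8]), (0.54, [279.6, 208.8]), (0.22, [198.9, 192.0])]
slope [(0.58, [255.5, 222.5])]
head_1 [(0.65, [200.7, 190.3]), (0.58, [215.1, 184.9])]
head_2 [(0.65, [200.7, 190.3]), (0.58, [215.1, 184.9])]
ramp []
```

View pics/scene0.png

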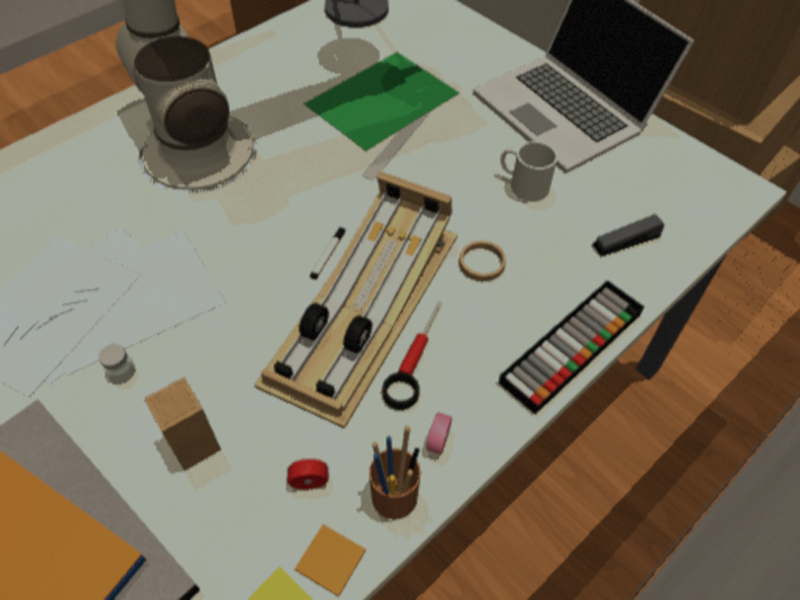

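View pics/side0.png

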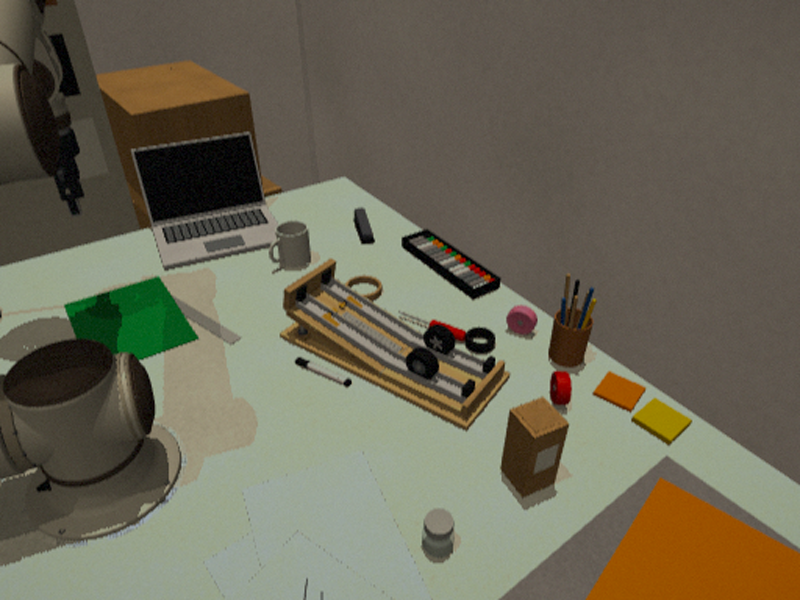

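The scene picture shows the ramp with its head stop at the top (about 415,190), the disc wheel in the left/robot-side lane (313,321) and the spoked wheel in the right lane (357,333). The red and pink rolls at the bottom are the look-alikes. The side view agrees, with the wheels at (422,362) and (438,340).

```bash
cat > h.py <<'E'
from workcell import bot
import cv2,numpy as np
from scipy.optimize import least_squares
A=np.radians(12)
def rp(s,y,h):  # slope frame -> ramp frame (s<0: level part)
    if s<0: return np.array([-.035+s,y,.03+h])
    return np.array([-.035+s*np.cos(A)-h*np.sin(A),y,.03+s*np.sin(A)+h*np.cos(A)])
def W(p,v):
    c,s=np.cos(p[2]),np.sin(p[2]); return np.array([p[0]+c*v[0]-s*v[1],p[1]+s*v[0]+c*v[1],v[2]])
def proj(d,X):
    x=d['camera_matrix']@(d['R']@X+d['t']); return x[:2]/x[2]
E
python3 - <<'E'
from h import *
D={c:bot.camera(c) for c in ['scene','side']}
ob={'scene':{'sl':(227.7,196.7),'h1':(243.3,128.1),'h2':(270.8,139.4),'w1':(203.1,203.1),'w2':(229.5,213.9)},
'side':{'sl':(255.5,222.5),'h1':(200.7,190.3),'h2':(215.1,184.9),'w1':(269.1,228.8),'w2':(281.4,217.0)}}
def pts(p): return {'sl':rp(0,0,0),'h1':rp(.208,.04,.032),'h2':rp(.208,-.04,.032),'w1':rp(-abs(p[3]),.04,.032),'w2':rp(-abs(p[4]),-.04,.032)}
def f(p):
    P=pts(p); return np.concatenate([proj(D[c],W(p,P[k]))-ob[c][k] for c in ob for k in ob[c]])
best=min((least_squares(f,[.4,.2,y,.08,.08],loss='soft_l1') for y in np.arange(0,6.3,.7)),key=lambda r:r.cost)
p=best.x; print(p,np.degrees(p[2])%360,best.cost); print(np.round(f(p).reshape(2,5,2),1).tolist())
for k,v in pts(p).items(): print(k,np.round(W(p,v),4))
for c in D:
    im=np.ascontiguousarray(cv2.resize(D[c]['color'][:,:,::-1],None,fx=3,fy=3,interpolation=cv2.INTER_CUBIC))
    def ln(a): cv2.polylines(im,[np.array([proj(D[c],W(p,v))*3+1 for v in a]).astype(int)],False,(0,255,0),1)
    for y in (.04,-.04):
        for e in (-.015,.015): ln([rp(-.17,y+e,.014),rp(-.0001,y+e,.014),rp(.24,y+e,.014)])
    z=0;ln([np.array(v) for v in [(-.235,-.088,z),(.235,-.088,z),(.235,.088,z),(-.235,.088,z),(-.235,-.088,z)]])
    for k,y in ((3,.04),(4,-.04)): ln([rp(-abs(p[k]),y,.032)+.032*np.array([np.cos(t),0,np.sin(t)]) for t in np.linspace(0,6.3,40)])
    x0,y0=[int(v) for v in 3*proj(D[c],W(p,[0,0,.04]))]
    cv2.imwrite(f'pics/{c}1.png',im[max(0,y0-280):y0+280,max(0,x0-380):x0+380])
E
```

```text
[ 0.56195316 -0.00716431  1.9544581   0.06744341  0.06684256] 111.98220016455298 11.461371105012702
[[[0.4, 0.3], [2.0, 0.3], [-0.6, -2.4], [0.1, 0.3], [0.2, -0.1]], [[1.4, 1.6], [-0.8, 1.1], [0.2, -4.7], [-0.8, 2.4], [0.2, 0.1]]]
sl [ 0.5751 -0.0396  0.03  ]
h1 [0.4643 0.1279 0.1045]
h2 [0.5385 0.1578 0.1045]
w1 [ 0.5632 -0.1171  0.062 ]
w2 [ 0.6372 -0.0866  0.062 ]
```

View pics/scene1.png

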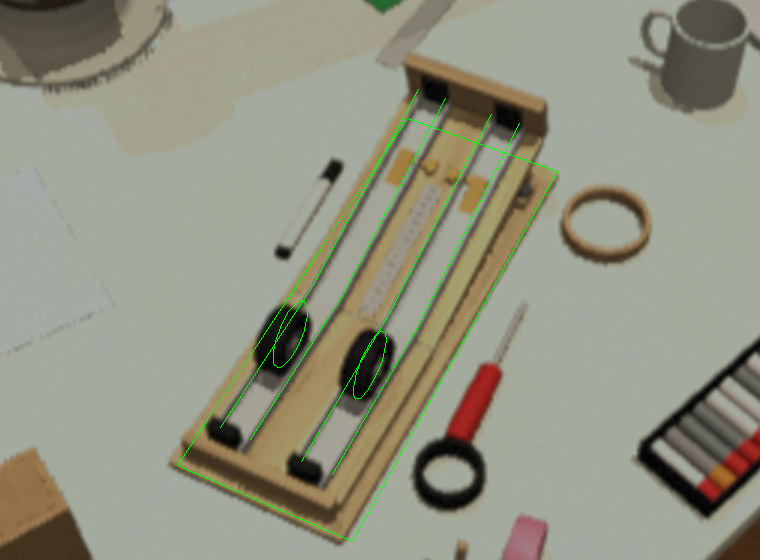

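View pics/side1.png

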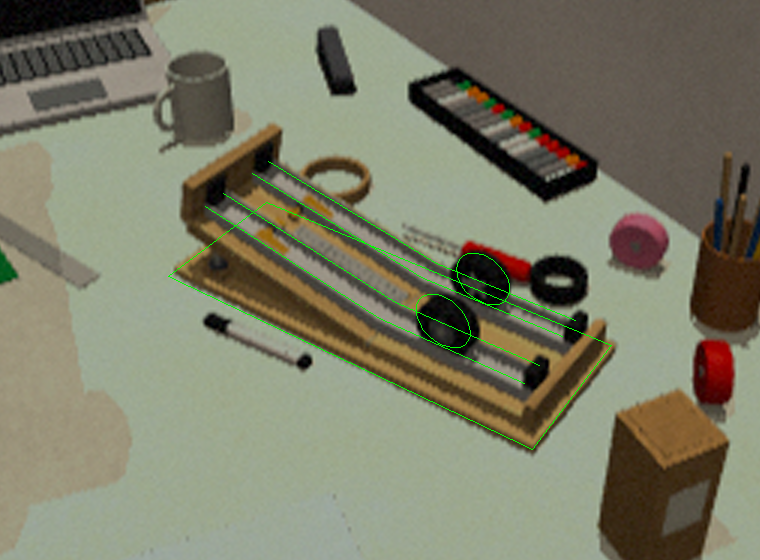

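The fit holds to a few mm, but the scene overlay sits about 5 mm right of the board at the low end. I'll refit with the board corners read off these crops and check where the obstacles are.

```bash
python3 - <<'E'
from h import *
D={c:bot.camera(c) for c in ['scene','side']}
p0=[0.56195316,-0.00716431,1.9544581,0.06744341,0.06684256]
off={}
for c in D:
    x0,y0=[int(v) for v in 3*proj(D[c],W(p0,[0,0,.04]))]; off[c]=np.array([max(0,x0-380),max(0,y0-280)])
ob={'scene':{'sl':(227.7,196.7),'h1':(243.3,128.1),'h2':(270.8,139.4),'w1':(203.1,203.1),'w2':(229.5,213.9)},
'side':{'sl':(255.5,222.5),'h1':(200.7,190.3),'h2':(215.1,184.9),'w1':(269.1,228.8),'w2':(281.4,217.0)}}
cr={'scene':{'c1':(170,464),'c2':(346,543),'c3':(557,173)},'side':{'c1':(533,449),'c2':(614,347),'c4':(172,275)}}
for c in cr:
    for k,v in cr[c].items(): ob[c][k]=(np.array(v)-1+off[c])/3
def pts(p): return {'sl':rp(0,0,0),'h1':rp(.208,.04,.032),'h2':rp(.208,-.04,.032),'w1':rp(-abs(p[3]),.04,.032),'w2':rp(-abs(p[4]),-.04,.032),
 'c1':np.array([-.235,.088,0]),'c2':np.array([-.235,-.088,0]),'c3':np.array([.235,-.088,0]),'c4':np.array([.235,.088,0])}
def f(p):
    P=pts(p); return np.concatenate([(proj(D[c],W(p,P[k]))-ob[c][k]) for c in ob for k in ob[c]])
r=least_squares(f,p0,loss='soft_l1'); p=r.x; print(p.tolist(),np.degrees(p[2])); print(np.round(f(p).reshape(2,8,2),1).tolist())
for k,v in pts(p).items(): print(k,np.round(W(p,v),4))
def ground(c,u,z=0):
    d=D[c]; ray=d['R'].T@np.linalg.solve(d['camera_matrix'],[u[0],u[1],1]); C=-d['R'].T@d['t']; return np.round(C+ray*(z-C[2])/ray[2],3)
for n,u in {'laptopL':(475,95),'laptopF':(570,165),'laptopR':(640,125),'mug':(535,190),'box':(195,455),'jar':(118,375),'pencil':(395,510)}.items(): print(n,ground('scene',np.array(u)*.64)[:2])
E
```

```text
[0.5622896281135649, -0.0089395037067029, 1.9454181937873427, 0.0659778112151062, 0.06474265977695107] 111.46425189197845
[[[-0.0, 0.7], [2.1, 0.7], [-0.6, -1.8], [-0.3, 0.1], [-0.2, -0.3], [1.6, 0.3], [1.0, -0.2], [0.5, 0.1]], [[1.8, 1.9], [-0.2, 1.1], [0.9, -4.7], [-1.0, 2.6], [0.0, 0.3], [-0.3, 0.8], [-0.4, 0.1], [-0.5, 0.4]]]
sl [ 0.5751 -0.0415  0.03  ]
h1 [0.4659 0.127  0.1045]
h2 [0.5403 0.1563 0.1045]
w1 [ 0.562  -0.1176  0.062 ]
w2 [ 0.636  -0.0871  0.062 ]
c1 [ 0.5664 -0.2598  0.    ]
c2 [ 0.7302 -0.1954  0.    ]
c3 [0.5582 0.242  0.    ]
c4 [0.3944 0.1776 0.    ]
laptopL [0.282 0.588]
laptopF [0.586 0.567]
laptopR [0.612 0.79 ]
mug [0.584 0.452]
box [ 0.601 -0.409]
jar [ 0.386 -0.423]
pencil [ 0.887 -0.235]
```

send_rows:
  moves: [0,0,1,0,0,-1,1,0,0,1,0,0,-1,1]
  squeeze: 40

```text
time: 1.15
ee_pos: [0.1263, 0.5351, 0.2818]
tcp_rot: [-180.0, 0.0, 149.2]
wrist_force: [-0.4, 0.2, -0.2]
opening: 0.0515
grasp_force: 0.0
```

```bash
python3 -c "
from workcell import bot
print(bot.get_obs()['q'])"
```

```text
[ 7.67172508e+01  6.48545686e+00  1.73972129e+01  1.00944791e+02
 -8.21278177e-04  1.07468137e+02]
```

send_rows:
  moves: [0.66,-1,0,0,0,-1,1,0.66,-1,0,0,0,-1,1,0.66,-1,0,0,0,-1,1,0.66,-1,0,0,0,-1,1,0.66,-1,0,0,0,-0.39,1,0.66,-1,0,0,0,0,1,0.66,-1,0,0,0,0,1,0.66,-1,0,0,0,0,1]

```text
time: 2.15
ee_pos: [0.2588, 0.3344, 0.2814]
tcp_rot: [180.0, -0.0, 111.8]
wrist_force: [1.2, 0.3, 0.9]
opening: 0.0002
grasp_force: 0.0
```

send_rows:
  moves: [0.66,-1,0,0,0,0,1,0.66,-1,0,0,0,0,1,0.66,-1,0,0,0,0,1,0.66,-1,0,0,0,0,1,0.66,-1,0,0,0,0,1,0.66,-1,0,0,0,0,1,0.66,-1,0,0,0,0,1,0.66,-1,0,0,0,0,1]

```text
time: 3.15
ee_pos: [0.3908, 0.1344, 0.2814]
tcp_rot: [180.0, 0.0, 111.8]
wrist_force: [0.1, 0.2, 0.0]
opening: 0.0003
grasp_force: 0.0
```

send_rows:
  moves: [0.66,-1,0,0,0,0,1,0.66,-1,0,0,0,0,1,0.66,-1,0,0,0,0,1,0.66,-1,0,0,0,0,1,0.66,-1,0,0,0,0,1,0.66,-1,0,0,0,0,1,0.66,-1,0,0,0,0,1,0.66,-1,0,0,0,0,1]

```text
time: 4.15
ee_pos: [0.5228, -0.0656, 0.2813]
tcp_rot: [180.0, 0.0, 111.8]
wrist_force: [0.3, 1.1, 0.8]
opening: -0.0001
grasp_force: 0.0
```

```bash
python3 - <<'E'
from h import *
p=[0.5622896281135649, -0.0089395037067029, 1.9454181937873427, 0.0659778112151062, 0.06474265977695107]
d=bot.camera('wrist'); o=bot.get_obs(); print(o['time'],o['ee_pos'],o['tcp_rot'],o['opening'],o['wrist_force'])
for q in ['wheel_spoked','wheel_disc','slope','head_1']:
    print(q,[(round(r['p'],2),np.round(r['pixel'],1).tolist()) for r in bot.landmark_of('wrist',q)[:3]])
im=np.ascontiguousarray(cv2.resize(d['color'][:,:,::-1],(800,600),interpolation=cv2.INTER_CUBIC)); s=800/512
def ln(a): cv2.polylines(im,[np.array([proj(d,W(p,v))*s for v in a]).astype(int)],False,(0,255,0),1)
for y in (.04,-.04):
    for e in (-.015,.015): ln([rp(-.17,y+e,.014),rp(-.0001,y+e,.014)])
    for e in (-.015,.015): ln([rp(0,y+e,.014),rp(.1,y+e,.014)])
for k,y in ((3,.04),(4,-.04)):
    for e in (-.013,.013): ln([rp(-abs(p[k]),y+e,.032)+.032*np.array([np.cos(t),0,np.sin(t)]) for t in np.linspace(0,6.3,40)])
    print('pred',proj(d,W(p,rp(-abs(p[k]),y,.032))))
cv2.imwrite('pics/w1.png',im)
E
```

```text
4.2 [ 0.52416832 -0.06786276  0.280444  ] [-1.79973494e+02  5.17957311e-02  1.11730043e+02] -5.928745416651304e-05 [-2.0294562  -0.86660819 -2.01044642]
wheel_spoked [(0.94, [457.7, 269.7]), (0.93, [329.5, 206.6])]
wheel_disc [(0.58, [264.4, 215.6])]
slope [(0.71, [295.1, 155.0])]
head_1 []
pred [266.4962766  208.88154229]
pred [331.14259316 208.28432616]
```

View pics/w1.png

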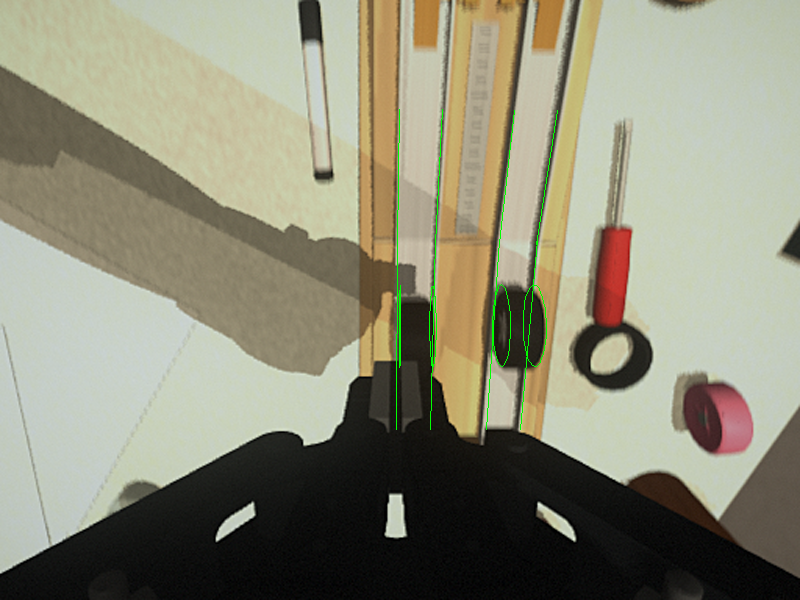

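The overlay matches the lanes and the spoked wheel within about 1 mm. The disc wheel's front edge is at row 297 where I predicted 286, so it sits about 7 mm farther downhill. Next I go behind it and lower.

send_rows:
  moves: [0.53,-0.97,0,0,0,0,1,0.53,-0.97,0,0,0,0,1,0.53,-0.97,0,0,0,0,1,0.53,-0.97,0,0,0,0,1,0.53,-0.97,-1,0,0,0,1,0,0,-1,0,0,0,1,0,0,-1,0,0,0,1,0,0,-1,0,0,0,1]

```text
time: 5.4
ee_pos: [0.5884, -0.1849, 0.1809]
tcp_rot: [180.0, 0.0, 111.9]
wrist_force: [0.8, 0.5, -0.3]
opening: 0.0
grasp_force: 0.0
```

send_rows:
  moves: [0,0,-1,0,0,0,1,0,0,-1,0,0,0,1,0,0,-1,0,0,0,1,0,0,-0.9,0,0,0,1,0,0,0,0,0,0,1]

```text
time: 6.02
ee_pos: [0.5875, -0.1847, 0.0825]
tcp_rot: [-179.9, -0.1, 111.9]
wrist_force: [0.7, -0.6, -0.5]
opening: -0.0004
grasp_force: 0.0
```

```bash
cat >> h.py <<'E'
P=np.array([0.5622896, -0.0089395, 1.9454182])
def rel():  # tcp in ramp: s along level from foot, lateral, z
    o=bot.get_obs(); d=o['ee_pos'][:2]-P[:2]; c,s=np.cos(P[2]),np.sin(P[2])
    return o['time'],np.round([c*d[0]+s*d[1]+.035,-s*d[0]+c*d[1],o['ee_pos'][2]],4),o['ee_pos'],o['wrist_force']
E
python3 - <<'E'
from h import *
d=bot.camera('wrist'); print(rel())
cv2.imwrite('pics/w2.png',d['color'][:,:,::-1])
E
```

```text
(6.075, array([-0.1384,  0.0403,  0.084 ]), array([ 0.58823157, -0.18505264,  0.08401138]), array([ 1.04127457, -0.33846275, -0.57197402]))
```

View pics/w2.png

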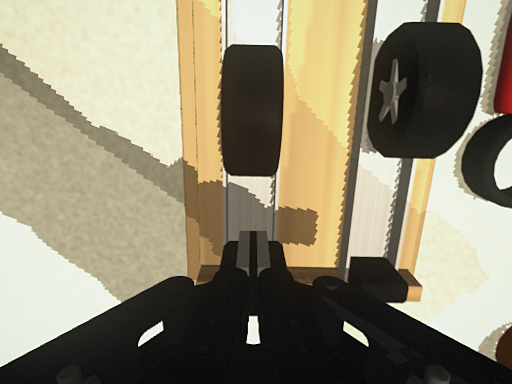

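The disc wheel is centred ahead of the shut fingers with a clear gap. Now lower and push.

send_rows:
  moves: [0,0,-0.64,0,0,0,1,0,0,-0.63,0,0,0,1,-0.146,0.372,0,0,0,0,1,-0.146,0.372,0,0,0,0,1,-0.1,0.25,0,0,0,0,1,-0.146,0.372,0,0,0,0,1,-0.146,0.372,0,0,0,0,1,-0.146,0.372,0,0,0,0,1]

```text
time: 7.08
ee_pos: [0.5676, -0.1325, 0.0521]
tcp_rot: [180.0, 0.0, 111.8]
wrist_force: [0.0, 0.4, 0.1]
opening: 0.0
grasp_force: 0.0
```

```bash
python3 -c "
from h import *
d=bot.camera('wrist'); print(rel())
cv2.imwrite('pics/w3.png',d['color'][:,:,::-1])"
```

```text
(7.125, array([-0.081 ,  0.0403,  0.0521]), array([ 0.56724025, -0.13163271,  0.05210103]), array([ 0.17717839, -0.43264972, -0.72754254]))
```

View pics/w3.png

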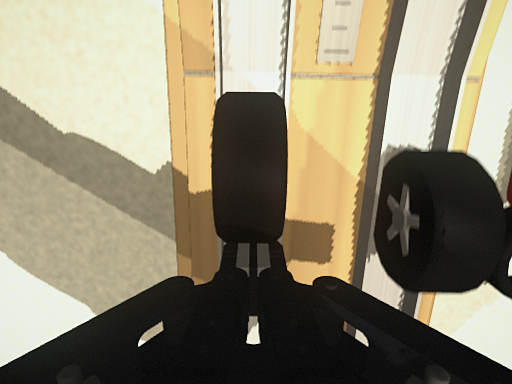

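The wheel is being pushed straight, with the fingers right behind it and the lateral position good. Continue up the slope.

send_rows:
  moves: [-0.146,0.372,0,0,0,0,1,-0.146,0.372,0,0,0,0,1,-0.146,0.372,0,0,0,0,1,-0.146,0.372,0.05,0,0,0,1,-0.146,0.372,0.085,0,0,0,1,-0.146,0.372,0.085,0,0,0,1,-0.146,0.372,0.085,0,0,0,1,-0.146,0.372,0.085,0,0,0,1]

```text
time: 8.12
ee_pos: [0.5385, -0.0582, 0.062]
tcp_rot: [180.0, 0.0, 111.8]
wrist_force: [-0.2, -1.3, 0.7]
opening: 0.0003
grasp_force: 0.4
```

send_rows:
  moves: [-0.146,0.372,0.085,0,0,0,1,-0.146,0.372,0.085,0,0,0,1,-0.146,0.372,0.085,0,0,0,1,-0.146,0.372,0.085,0,0,0,1,-0.146,0.372,0.085,0,0,0,1,-0.146,0.372,0.085,0,0,0,1,-0.146,0.372,0.085,0,0,0,1,-0.146,0.372,0.085,0,0,0,1]

```text
time: 9.12
ee_pos: [0.5092, 0.0162, 0.0789]
tcp_rot: [-180.0, 0.0, 111.8]
wrist_force: [0.7, -0.1, 0.2]
opening: 0.0
grasp_force: 0.4
```

```bash
python3 -c "
from h import *
print(rel())"
```

```text
(9.125, array([0.0778, 0.0402, 0.0789]), array([0.50920062, 0.01620503, 0.07891889]), array([ 0.67322483, -0.06811482,  0.1565223 ]))
```

send_rows:
  moves: [-0.146,0.372,0.085,0,0,0,1,-0.146,0.372,0.085,0,0,0,1,-0.146,0.372,0.085,0,0,0,1,-0.146,0.372,0.085,0,0,0,1,-0.146,0.372,0.085,0,0,0,1,-0.073,0.186,0.043,0,0,0,1,-0.073,0.186,0.043,0,0,0,1,-0.06,0.15,0.034,0,0,0,1]

```text
time: 10.12
ee_pos: [0.4859, 0.0754, 0.0924]
tcp_rot: [-180.0, -0.0, 111.8]
wrist_force: [0.3, 0.1, -0.1]
opening: 0.0
grasp_force: 0.0
```

```bash
python3 -c "
from h import *
d=bot.camera('wrist');print(rel())
cv2.imwrite('pics/w4.png',d['color'][:,:,::-1])
p=P
for k,s in (('head',.208),('catchrest',.197)):
  print(k,proj(d,W(p,rp(s,.04,.064))), proj(d,W(p,rp(s+.032,.04,.032))))"
```

```text
(10.175, array([0.1417, 0.0402, 0.0925]), array([0.48584229, 0.07564353, 0.09250225]), array([-0.45148299, -0.11615726,  0.29001535]))
head [253.95615162 169.16618866] [254.4272956   54.46833714]
catchrest [253.72425622 197.84217528] [254.19905581  85.14843865]
```

View pics/w4.png

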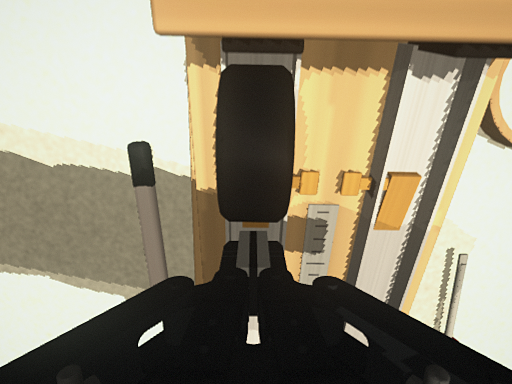

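The wheel's front edge is at row 66 with the stop at about row 50, so it is almost at the head. I'll push a few mm more and then back off and check.

send_rows:
  moves: [-0.044,0.112,0.025,0,0,0,1,-0.044,0.112,0.025,0,0,0,1,0,0,0,0,0,0,1]

```text
time: 10.55
ee_pos: [0.4838, 0.0809, 0.0937]
tcp_rot: [180.0, 0.0, 111.8]
wrist_force: [-0.6, 0.3, -0.3]
opening: 0.0
grasp_force: 0.0
```

```bash
python3 -c "
from h import *
d=bot.camera('wrist');print(rel())
print(bot.boxes_of('wrist','wheel_disc')[:2])"
```

```text
(10.6, array([0.1472, 0.0402, 0.0937]), array([0.48385232, 0.08077459, 0.09366462]), array([ 0.38220941,  0.21577847, -0.44270853]))
[{'extent': [216.9, 91.9, 295.6, 247.6], 'p': 0.71}, {'extent': [150.0, 1.3, 511.8, 343.7], 'p': 0.51}]
```

send_rows:
  moves: [0.073,-0.186,-0.04,0,0,0,1,0.146,-0.372,0,0,0,0,1,0.146,-0.372,0,0,0,0,1,0,0,0,0,0,0,1]

```text
time: 11.15
ee_pos: [0.4933, 0.0566, 0.0926]
tcp_rot: [-180.0, 0.0, 111.7]
wrist_force: [-0.4, -0.2, 1.4]
opening: -0.0004
grasp_force: 0.0
```

```bash
python3 -c "
from h import *
p=P
d=bot.camera('wrist');print(rel())
print([(r['extent'],r['p']) for r in bot.boxes_of('wrist','wheel_disc')[:2]])
im=np.ascontiguousarray(d['color'][:,:,::-1])
for s,c in ((.208,(0,0,255)),(.197,(0,255,0))):
  a=np.array([proj(d,W(p,rp(s,.04+e,.032)+.032*np.array([np.cos(t),0,np.sin(t)]))) for e in (-.013,.013) for t in np.linspace(0,6.3,40)])
  print(a.min(0),a.max(0)); cv2.polylines(im,[a.astype(int)],False,c,1)
cv2.imwrite('pics/w5.png',im)"
```

```text
(11.2, array([0.1217, 0.0403, 0.0926]), array([0.49309298, 0.0569738 , 0.0926007 ]), array([-0.49122299, -0.35932016, -0.26017403]))
[([217.6, 27.4, 299.3, 195.9], 0.71)]
[211.25834618  -7.293375  ] [297.7204512  166.24873549]
[213.32369981  27.71232183] [295.18069727 189.80071731]
```

View pics/w5.png

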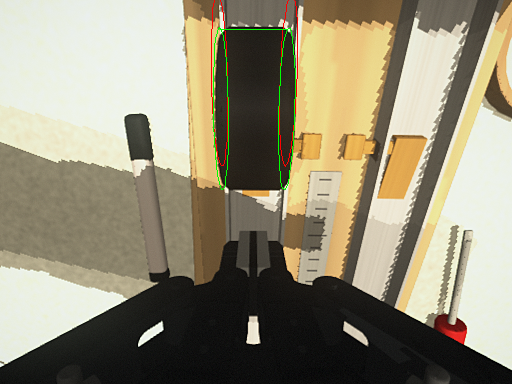

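The disc wheel rests exactly on the green outline (catch rest, 11 mm short of the head point) with the fingers clear, so catch 1 holds it. Now the spoked wheel.

send_rows:
  moves: [0.1,-0.25,1,0,0,0,1,0,0,1,0,0,0,1,0,0,0.8,0,0,0,1,0.73,-0.89,0,0,0,0,1,0.73,-0.89,0,0,0,0,1,0.73,-0.89,0,0,0,0,1,0.73,-0.89,0,0,0,0,1,0.73,-0.89,0,0,0,0,1]

```text
time: 12.25
ee_pos: [0.5873, -0.0605, 0.1626]
tcp_rot: [180.0, -0.0, 111.8]
wrist_force: [-0.6, 0.0, -0.5]
opening: 0.0003
grasp_force: 0.0
```

send_rows:
  moves: [0.73,-0.89,0,0,0,0,1,0.73,-0.89,0,0,0,0,1,0.73,-0.89,0,0,0,0,1,0.73,-0.89,0,0,0,0,1,0.73,-0.89,0,0,0,0,1,0,0,-0.8,0,0,0,1,0,0,0,0,0,0,1]

```text
time: 13.12
ee_pos: [0.6773, -0.171, 0.1406]
tcp_rot: [-179.8, -0.1, 111.8]
wrist_force: [-0.0, -0.0, -0.6]
opening: 0.0001
grasp_force: 0.0
```

```bash
python3 -c "
from h import *
p=P
d=bot.camera('wrist');print(rel())
print([(r['extent'],r['p']) for r in bot.boxes_of('wrist','wheel_spoked')[:2]])
im=np.ascontiguousarray(d['color'][:,:,::-1])
a=np.array([proj(d,W(p,rp(-.0647,-.04+e,.032)+.032*np.array([np.cos(t),0,np.sin(t)]))) for e in (-.013,.013) for t in np.linspace(0,6.3,40)])
print(a.min(0),a.max(0)); cv2.polylines(im,[a.astype(int)],False,(0,255,0),1)
cv2.imwrite('pics/w6.png',im)"
```

```text
(13.175, array([-0.1579, -0.048 ,  0.142 ]), array([ 0.67752306, -0.17088354,  0.1420063 ]), array([-0.41991216, -0.1513666 , -0.14431903]))
[([440.2, 151.9, 510.6, 227.0], 0.92), ([74.7, 3.0, 305.2, 237.8], 0.22)]
[217.06072979   6.57490848] [263.33507326 111.97758836]
```

View pics/w6.png

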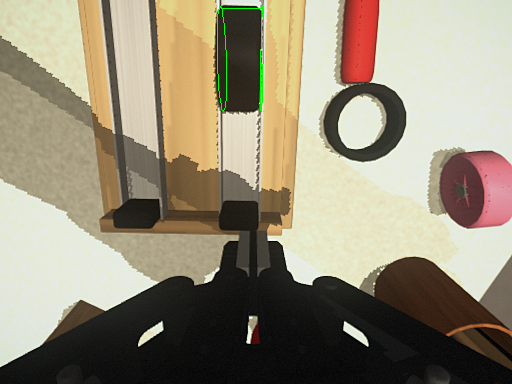

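I overshot 25 mm past my target and the fingers are now just behind the buffer. The spoked wheel matches its predicted outline exactly. Correct that, lower and push.

send_rows:
  moves: [-0.67,0.85,0,0,0,0,1,0,0,0,0,0,0,1,0,0,-0.9,0,0,0,1,0,0,-0.9,0,0,0,1,0,0,-0.9,0,0,0,1,0,0,-0.9,0,0,0,1,0,0,0,0,0,0,1]

```text
time: 14.1
ee_pos: [0.6606, -0.15, 0.0515]
tcp_rot: [-179.9, -0.1, 111.8]
wrist_force: [0.1, 0.3, -0.2]
opening: 0.0001
grasp_force: 0.0
```

```bash
python3 -c "
from h import *
print(rel())"
```

```text
(14.1, array([-0.1322, -0.0399,  0.0515]), array([ 0.66058901, -0.14995793,  0.05151799]), array([ 0.0739757 ,  0.27437978, -0.21561837]))
```

send_rows:
  moves: [-0.146,0.372,0,0,0,0,1,-0.146,0.372,0,0,0,0,1,-0.1,0.25,0,0,0,0,1,-0.146,0.372,0,0,0,0,1,-0.146,0.372,0,0,0,0,1,-0.146,0.372,0,0,0,0,1,-0.146,0.372,0,0,0,0,1,-0.146,0.372,0,0,0,0,1]

```text
time: 15.1
ee_pos: [0.6329, -0.078, 0.0527]
tcp_rot: [180.0, -0.0, 111.8]
wrist_force: [-1.0, 0.3, -0.3]
opening: -0.0001
grasp_force: 0.0
```

send_rows:
  moves: [-0.146,0.372,0.05,0,0,0,1,-0.146,0.372,0.085,0,0,0,1,-0.146,0.372,0.085,0,0,0,1,-0.146,0.372,0.085,0,0,0,1,-0.146,0.372,0.085,0,0,0,1,-0.146,0.372,0.085,0,0,0,1,-0.146,0.372,0.085,0,0,0,1,-0.146,0.372,0.085,0,0,0,1]

```text
time: 16.1
ee_pos: [0.6038, -0.0037, 0.069]
tcp_rot: [180.0, 0.0, 111.8]
wrist_force: [-0.2, -0.9, -0.2]
opening: 0.0003
grasp_force: 0.3
```

send_rows:
  moves: [-0.146,0.372,0.085,0,0,0,1,-0.146,0.372,0.085,0,0,0,1,-0.146,0.372,0.085,0,0,0,1,-0.146,0.372,0.085,0,0,0,1,-0.146,0.372,0.085,0,0,0,1,-0.146,0.372,0.085,0,0,0,1,-0.146,0.372,0.085,0,0,0,1,-0.146,0.372,0.085,0,0,0,1]

```text
time: 17.1
ee_pos: [0.5746, 0.0707, 0.086]
tcp_rot: [180.0, 0.0, 111.8]
wrist_force: [0.2, -1.2, 1.1]
opening: 0.0
grasp_force: 0.6
```

```bash
python3 -c "
from h import *
print(rel())"
```

```text
(17.1, array([ 0.1046, -0.0406,  0.086 ]), array([0.57456822, 0.07069945, 0.08597876]), array([ 0.20265618, -1.15380238,  1.10299964]))
```

send_rows:
  moves: [-0.146,0.372,0.085,0,0,0,1,-0.146,0.372,0.085,0,0,0,1,-0.073,0.186,0.043,0,0,0,1,-0.073,0.186,0.043,0,0,0,1,-0.06,0.15,0.034,0,0,0,1,-0.06,0.15,0.034,0,0,0,1,-0.044,0.112,0.025,0,0,0,1,0,0,0,0,0,0,1]

```text
time: 18.1
ee_pos: [0.5597, 0.1085, 0.0945]
tcp_rot: [180.0, -0.0, 111.8]
wrist_force: [-0.2, -0.4, -0.1]
opening: 0.0001
grasp_force: 0.0
```

```bash
cat > chk.py <<'E'
from h import *
p=P
d=bot.camera('wrist');print(rel())
print([(r['extent'],r['p']) for n in ('spoked','disc') for r in bot.boxes_of('wrist','wheel_'+n)[:2]])
for s in (.208,.197):
  a=np.array([proj(d,W(p,rp(s,-.04+e,.032)+.032*np.array([np.cos(t),0,np.sin(t)]))) for e in (-.013,.013) for t in np.linspace(0,6.3,40)])
  print(a.min(0),a.max(0))
E
python3 chk.py
```

```text
(18.15, array([ 0.1451, -0.0405,  0.0945]), array([0.55969874, 0.10836119, 0.0944968 ]), array([ 0.31908593,  0.18272434, -0.97415938]))
[([218.2, 89.9, 292.9, 243.1], 0.82), ([0.0, 93.4, 127.9, 247.7], 0.95)]
[212.29679069  65.22921515] [291.37893896 219.84292264]
[214.09470563  93.39531069] [289.3070008  240.69961349]
```

send_rows:
  moves: [-0.04,0.1,0.02,0,0,0,1,0,0,0,0,0,0,1,0.073,-0.186,-0.04,0,0,0,1,0.146,-0.372,0,0,0,0,1,0.146,-0.372,0,0,0,0,1,0,0,0,0,0,0,1]

```text
time: 19.0
ee_pos: [0.5681, 0.0867, 0.0939]
tcp_rot: [-180.0, 0.0, 111.7]
wrist_force: [-0.8, -0.5, 0.1]
opening: -0.0002
grasp_force: 0.0
```

```bash
python3 chk.py
```

```text
(19.05, array([ 0.1222, -0.0404,  0.094 ]), array([0.56799842, 0.08703329, 0.09395059]), array([ 0.81442568,  0.09376552, -0.12424884]))
[([212.4, 33.7, 294.6, 193.4], 0.77), ([0.0, 27.6, 123.8, 194.3], 0.84)]
[209.62372583  -4.35999617] [294.78503491 166.79456329]
[211.74401597  29.98141682] [292.434053   190.07337753]
```

send_rows:
  moves: [0.15,-0.37,0.8,0,0,0,1,0.15,-0.37,1,0,0,0,1,0,0,1,0,0,0,1,0,0,1,0,0,0,1,0,0,0,0,0,0,1,0,0,0,0,0,0,1]

```text
time: 19.9
ee_pos: [0.5751, 0.0692, 0.1881]
tcp_rot: [-180.0, -0.0, 111.8]
wrist_force: [-1.1, -0.0, -0.6]
opening: 0.0002
grasp_force: 0.0
```

```bash
python3 - <<'E'
from h import *
for c in ('wrist','side'):
    d=bot.camera(c)
    for n,y in (('spoked',-.04),('disc',.04)):
        print(c,n,[(np.round(r['extent'],1).tolist(),round(r['p'],2)) for r in bot.boxes_of(c,'wheel_'+n)[:3]])
        for s in (.208,.197):
            a=np.array([proj(d,W(P,rp(s,y+e,.032)+.032*np.array([np.cos(t),0,np.sin(t)]))) for e in (-.013,.013) for t in np.linspace(0,6.3,40)])
            print('  pred',s,np.round(a.min(0)),np.round(a.max(0)))
print(rel())
E
```

```text
wrist spoked [([231.8, 28.5, 275.2, 128.9], 0.62)]
  pred 0.208 [230.   7.] [275. 111.]
  pred 0.197 [231.  27.] [275. 126.]
wrist disc [([96.1, 25.8, 169.3, 130.5], 0.8)]
  pred 0.208 [91.  7.] [167. 110.]
  pred 0.197 [96. 26.] [169. 125.]
side spoked [([351.1, 237.7, 364.9, 257.0], 0.83), ([325.5, 193.9, 348.0, 211.4], 0.74), ([208.8, 171.6, 226.6, 187.5], 0.71)]
  pred 0.208 [206. 170.] [226. 190.]
  pred 0.197 [209. 172.] [228. 192.]
side disc [([194.1, 180.1, 212.5, 202.0], 0.52), ([180.7, 163.4, 321.4, 274.2], 0.29)]
  pred 0.208 [190. 181.] [211. 202.]
  pred 0.197 [193. 183.] [213. 204.]
(20.2, array([ 0.1029, -0.0405,  0.1884]), array([0.57511483, 0.06908371, 0.18838384]), array([ 0.01570193, -0.18572528,  0.15728849]))
```

Both wheels sit at the catch rest position in both cameras, and the arm is clear.

```bash
python3 -c "
from workcell import bot
print(bot.job_done())"
```

```text
the job is handed in; nothing more can be done
None
```

Both wheels rest against their sprung catches at the heads of their gutters, checked in the wrist and side cameras with the arm clear, and the job was handed in at about 20 s; the hand-in returned no verdict.

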